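Hook a dropped nut out from under a drying rack

TASK

A hex nut has been dropped under the low wire drying rack. Pick up the flat hook probe by its wooden handle, reach in with it from the rack's front (the long side towards the probe, on the robot's left), and drag the nut out until it lies flat on the open bench there, at least 3 cm clear of the rack; then lay the probe down flat on the bench, wholly out of the rack. Leave the pen and ribbed clip beneath the rack, the jar in front of it and the jar and cup on top of it where they stand, and do not touch the nut with the fingers.

Things in the scene. Friction and masses are not known exactly. Their poses are not given: they have to be found in the camera images.
- rack: Low wire drying rack of steel, fixed, 140 mm deep (its x), 274 mm wide (its y). Origin on the bench under its centre. Its front long edge lies at x = -70 mm in its frame; +x points into the rack. Four thin legs (feet 10 mm across) stand at x = +-66, y = +-137 mm; between them it is open on all sides. 34 mm clear beneath, top at 40 mm; fingers do not pass between its wires.
- probe_grip (a point): Centre of the wooden handle of the loose flat hook probe (160 g, balanced near the handle), 17 mm above its underside. x points along the probe to the hook. Handle 100 mm long (x), 18 mm wide (y), its top 30 mm above the underside. From it a flat steel strip, 10 mm wide, 6 mm thick, flush with the underside, runs on along y = 0 to 160 mm from this point.
- probe_hook (a point): Middle of the inner (pulling) face of the toe at the end of the probe's strip, 150 mm ahead of probe_grip along x, 14 mm to -y, 3 mm above the underside; same axes as probe_grip. The toe is 6 mm thick, turns to the probe's -y side and fills x = 150 to 160 mm, y = -5 to -23 mm as measured from probe_grip.
- nut_center (a point): Centre of the plain steel hex nut, 19 mm across the flats, 22 mm over the corners, 11 mm high, 30 g, lying flat on the bench under the rack; this point is 5.5 mm above its underside. It is the only nut; it slides when pushed.
- marker_center (a point): Centre of a felt pen, 12 x 124 x 12 mm, long along its y, lying under the rack roughly front to back; to be left alone.
- clip_center (a point): Centre of a ribbed plastic clip block, 22 x 36 x 25 mm, long along its y, standing under the rack roughly front to back; to be left alone.
- jar_center (a point): Centre of a capped pigment jar, 27 mm across and 48 mm high, standing on the bench before the rack's front edge; to be left alone.
- rack_jar_center (a point): Centre of a capped pigment jar, 27 mm across and 48 mm high, standing on the rack; to be left alone.
- rack_cup_center (a point): Centre of a clear cup, 55 mm across and 42 mm high, standing on the rack; to be left alone.
- probe: The hook probe as a whole; origin under the middle of the handle, at the underside, axes as probe_grip.
- nut: The nut as a whole; origin at the centre of its underside.

How it is judged:
By the outcome, as a careful person would: the job done as asked, in the order asked, and still so for the second after the job is handed in, with the robot touching nothing.
It also fails if it takes over 48 s, if anything falls off the work surface, if the arm or the gripper's body presses on something with over 40 N, if the wrist force passes 120 N, or if a joint passes its speed limit or range.

ROBOT

A 7-joint arm with a two-finger parallel gripper is mounted at the origin on a cart in front of the work surface, level with it; the furniture and walls round the work are solid. World frame = base frame: x ahead of the robot, y to its left, z up, the work surface at z = 0. Lengths are in m, angles in rad, forces in N, time in s.
With the tool pointing down it reaches from about 0.4 to 0.85 m from the base axis. Payload 6.9 kg.
Tool frame: the origin (TCP) lies on the centre line of the jaws, within the pads' length; the fingertips stand 11 mm ahead of it and the grasp point (between the pads) lies 8 mm behind it; z points along the fingers, y is the line along which they close (so a half turn about z gives the same grasp; the last joint's range is limited). The gripper opens to 85 mm and grips with 20 to 120 N. Pads are 22 mm wide; open, the fingers measure 114 mm over their backs; the gripper's body (76 mm by 85 mm) begins 54 mm behind the grasp point. The pads swing forward as they close: fully open they stand 13 mm farther back than shut.
Start: joints at [1.454, 0.507, -0.238, 1.5, 0.126, 1.149, -0.155], TCP at [0.138, -0.61, 0.242] pointing down, gripper open.
Joint ranges: [-3.08, 3.08], [-0.24, 2.05], [-1.43, 1.35], [0, 2.5], [-1.52, 4.66], [0.17, 1.96], [-2.89, 2.89]. Speed limits (rad/s): [2.39, 2.39, 3.14, 3.14, 3.14, 3.14, 3.14].

INTERFACE

Orientations are given as a 3x3 rotation matrix whose columns are the frame's x, y, z axes.
In Python, from plant import ctrl gives the robot as it stands.
- The arm moves only by the shell command python3 -m creep 'ROWS' [FORCE]. ROWS is JSON, a list of rows, each a list of 3 entries, a list of its own where there are three numbers: the turn, a rotation vector about the tool's x, y, z in degrees, then the shift along the tool's x, y, z in cm, then the opening, from 0 (shut) to 1 (fully open). A call has 1 to 12 rows; each row is the pose to reach, as a shift and turn from the pose commanded when the call began, along the tool's axes at that moment; what a row does not reach only later rows make up. A row lasts 1/8 s, in which the tool goes at most 62.5 mm and 10.7 degrees, less where a joint would pass 70% of its speed; a pose out of reach is approached as far as the arm can. A call with a gripper value outside its range is refused whole. The fingers move at their own pace and stop on an object; FORCE is the grip in N (left out, the last holds). Time passes only in rows, so rows that repeat a pose let the fingers close. It gives the time, the measured TCP pose, the force, the opening and the grip force at its end, in the units of the state.
- ctrl.get_obs(): the state, without advancing time (a new reading comes with each control period).
- ctrl.read_camera(name): name is "side" or "top" or "wrist"; returns (picture, depth): 384x512x3 uint8, blue, green, red; 384x512 float32, m along the optical axis (not along the pixel's ray), 0 where there is no reading.
- ctrl.calibration(name): a dict with "fov_y" (degrees; the focal length in pixels is half the picture's height over the tangent of half this angle, whatever the lens; pixels are square), "cx", "cy" (the principal point, pixels), "pose" (4x4, takes a point from camera to world coordinates). Camera axes: x right, y down, z forward; pixel columns grow to the right and rows downward; lengths in m; the calibration is good to about 2 mm. The wrist camera is an equidistant fisheye: a pixel r from the principal point sees the ray r / f radians off the axis. A picture is of the moment at which its call begins: read the wrist's pose just before it. calibration takes no time and is no camera call; for the wrist camera it gives the pose at the moment of the call.
- ctrl.close_job(): hands the job in; it is judged then, once.
Trained networks look in the newest picture that a camera, given by its name, has taken for a name from the list of things; names that differ only in an ending like _2 or _b are one class to them, and where a whole thing is asked for, a point or a joint stands for the part that bears it (a point fixed in the world has none). Each returns a list of dicts, best first, with "conf" (0 to 1); they miss things now and then, are a little off and sometimes report something else, mostly with a low value. They report only what shows in the picture. A call takes as long as a camera call.
- ctrl.boxes_of(camera, label): "box" ([left, top, right, bottom] in pixels, round what is visible of it).
- ctrl.outline_of(camera, label): "region" (384x512 bool, what is visible of it) and "box" ([left, top, right, bottom] in pixels, round what is visible of it).
The state is a dict: "clock": time; "joint_positions": joint angles; "dq": joint speeds; "joint_torque": joint torques, N m; "position": TCP position; "eef_rot": TCP orientation; "force": force on the tool from outside, world axes, zero at the start; "ft_torque": the same for the moment, N m; "width": opening from 0.0 (shut) to 1.0 (fully open); "gripper_force": force on a finger pad.
Only numpy, scipy, OpenCV 4.12 (cv2) and the standard library are available. Lean on these libraries where they do the work, as an engineer would, in place of code of your own. Each camera call takes 0.05 s, during which the arm holds its last target. There are 200 camera calls.

## Working session

There is one attempt and no reset: what is moved stays moved. The work goes in short steps, Python scripts to look and compute and a shell command to move; the robot and the scene stay as the last step left them, time stands still between calls to the robot, and variables do not carry over. Pictures are saved under pics/ and viewed, at most 10 in all, crops included, and the job is handed in when it is done.

```bash
ls; mkdir -p pics; cat > h.py <<'E'
import numpy as np, cv2
from plant import ctrl
def ray(cam,u,v,c=None):
    c=c or ctrl.calibration(cam); f=192/np.tan(np.radians(c['fov_y']/2))
    x,y=(u-c['cx'])/f,(v-c['cy'])/f
    if cam=='wrist':
        r=np.hypot(x,y)+1e-9; d=np.array([x/r*np.sin(r),y/r*np.sin(r),np.cos(r)])
    else: d=np.array([x,y,1.])
    P=np.array(c['pose']); return P[:3,3],P[:3,:3]@d
def onz(cam,u,v,z,c=None):
    o,d=ray(cam,u,v,c); return o+d*(z-o[2])/d[2]
E
python3 - <<'E'
from h import *
o=ctrl.get_obs(); print(o['clock'],o['position'],o['eef_rot'],o['width'])
for cam in ['side','top']:
    p,d=ctrl.read_camera(cam); cv2.imwrite(f'pics/{cam}0.png',p); np.save(cam+'d.npy',d)
    c=ctrl.calibration(cam); print(cam,c['fov_y'],np.round(c['pose'],3).tolist())
    for l in ['rack','probe','probe_grip','nut','marker_center','clip_center','jar_center','rack_cup_center']:
        for r in ctrl.outline_of(cam,l)[:3]:
            m=r['region']; ys,xs=np.nonzero(m)
            if len(xs)==0: continue
            print(cam,l,round(r['conf'],2),np.round(r['box']),'c',xs.mean().round(1),ys.mean().round(1),np.round(onz(cam,xs.mean(),ys.mean(),0.0,c)[:2],3))
E
```

```text
pics
0.0 [ 0.13792798 -0.60909648  0.2414339 ] [[ 9.75283490e-01  2.20956894e-01 -4.07363255e-04]
 [ 2.20957269e-01 -9.75281944e-01  1.73665007e-03]
 [-1.35692209e-05 -1.78373602e-03 -9.99998409e-01]] 1.001961735577509
side 46.18549395481961 [[1.0, 0.001, 0.009, 0.515], [-0.006, -0.662, 0.75, -0.427], [0.006, -0.75, -0.662, 0.656], [0.0, 0.0, 0.0, 1.0]]
side rack 0.84 [214. 192. 371. 325.] c 290.6 253.1 [0.583 0.14 ]
side probe 0.6 [166. 149. 254. 180.] c 220.9 161.9 [0.434 0.425]
side probe_grip 0.78 [165. 149. 252. 177.] c 222.3 161.5 [0.437 0.426]
side marker_center 0.52 [276. 246. 328. 281.] c 309.2 266.5 [0.615 0.108]
side clip_center 0.76 [306. 223. 325. 243.] c 315.4 231.5 [0.636 0.197]
side jar_center 0.72 [188. 244. 204. 270.] c 194.9 257.0 [0.401 0.131]
side jar_center 0.52 [294. 257. 326. 281.] c 310.2 266.9 [0.617 0.107]
side rack_cup_center 0.49 [328. 231. 334. 233.] c 329.5 230.0 [0.665 0.201]
top 48.63405166278498 [[0.013, -0.988, 0.154, 0.356], [-1.0, -0.013, 0.004, 0.233], [-0.002, -0.154, -0.988, 0.92], [0.0, 0.0, 0.0, 1.0]]
top rack 0.76 [234.  83. 370. 220.] c 304.0 153.6 [0.592 0.124]
top rack 0.61 [154. 186. 199. 285.] c 174.0 230.0 [0.418 0.406]
top probe 0.71 [153. 186. 199. 284.] c 173.2 227.8 [0.423 0.408]
top probe 0.37 [328. 148. 344. 165.] c 334.3 156.0 [0.587 0.056]
top probe_grip 0.73 [153. 188. 198. 285.] c 173.8 229.6 [0.419 0.406]
top nut 0.64 [287. 133. 326. 170.] c 303.7 152.0 [0.595 0.124]
top nut 0.54 [329. 172. 333. 175.] c 331.0 175.0 [0.544 0.064]
top marker_center 0.71 [286. 134. 327. 167.] c 305.6 149.8 [0.601 0.12 ]
top clip_center 0.52 [271. 132. 283. 142.] c 274.5 135.4 [0.633 0.189]
top jar_center 0.5 [305. 231. 322. 243.] c 312.5 237.3 [0.407 0.106]
top rack_cup_center 0.46 [287. 101. 306. 124.] c 295.3 105.3 [0.704 0.143]
```

```bash
python3 - <<'E'
import cv2
a=cv2.imread('pics/side0.png')[130:345,150:400]; cv2.imwrite('pics/side1.png',cv2.resize(a,None,fx=2.7,fy=2.7,interpolation=cv2.INTER_CUBIC))
a=cv2.imread('pics/top0.png')[70:300,140:390]; cv2.imwrite('pics/top1.png',cv2.resize(a,None,fx=2.6,fy=2.6,interpolation=cv2.INTER_CUBIC))
E
```

```text
(no output)
```

View pics/side1.png

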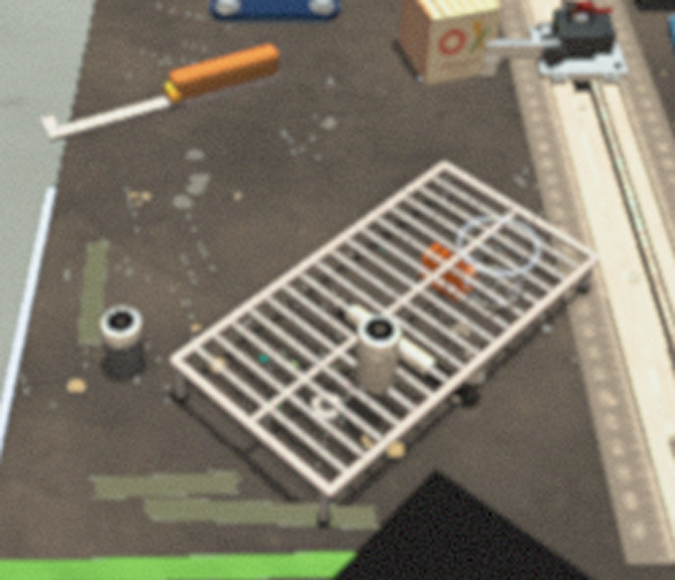

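View pics/top1.png

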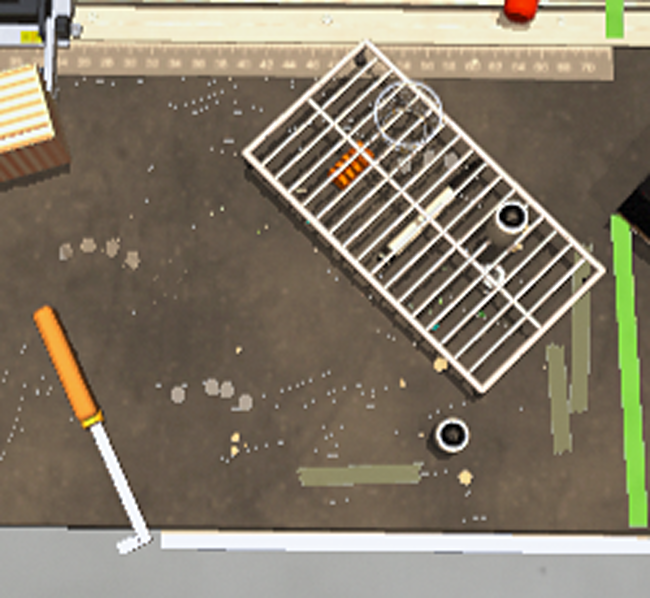

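The side crop shows the nut at about side px (270,280). The top crop shows it at about top px (330,176), with the pen and clip on the rack's +y side and the hook tip near the bench edge. Next I triangulate.

```bash
python3 - <<'E'
from h import *
S=lambda x,y:(150+x/2.7,130+y/2.7); T=lambda x,y:(140+x/2.6,70+y/2.6)
pts=dict(nut=((323,405),(494,276)),cFL=((445,165),(245,152)),cFR=((175,358),(483,390)),cBR=((330,490),(605,270)),cBL=((597,257),(367,42)),
 handleback=((272,53),(43,312)),handlefront=((172,92),(92,420)),elbow=((55,132),(145,540)),toe=((48,120),(122,548)),jartop=((121,320),(452,435)),rjartop=((380,328),(512,216)),penA=((350,312),(388,256)),penB=((430,362),(448,193)))
for k,(s,t) in pts.items():
    A=np.zeros((3,3));b=np.zeros(3);L=[]
    for cam,p in (('side',S(*s)),('top',T(*t))):
        o,d=ray(cam,*p); d/=np.linalg.norm(d); M=np.eye(3)-np.outer(d,d); A+=M;b+=M@o; L.append((o,d))
    x=np.linalg.solve(A,b); print(k,x.round(4),'gap',[round(float(np.linalg.norm(np.cross(x-o,d)))*1000,1) for o,d in L])
print(ctrl.calibration('wrist'),ctrl.get_obs()['position'])
E
```

```text
nut [0.5401 0.0685 0.0104] gap [0.7, 0.7]
cFL [0.6381 0.2783 0.0357] gap [1.5, 1.5]
cFR [0.4425 0.0841 0.0391] gap [1.9, 1.9]
cBR [ 0.541  -0.0163  0.0399] gap [1.4, 1.4]
cBL [0.7356 0.1773 0.0373] gap [2.1, 2.1]
handleback [0.5033 0.4427 0.0226] gap [1.3, 1.3]
handlefront [0.4166 0.4009 0.0114] gap [2.2, 2.2]
elbow [0.3208 0.3553 0.0045] gap [3.0, 3.0]
toe [0.3131 0.3738 0.0025] gap [2.0, 2.0]
jartop [0.4057 0.1103 0.0467] gap [1.6, 1.6]
rjartop [0.5728 0.0678 0.0872] gap [1.4, 1.4]
penA [0.5599 0.1569 0.0019] gap [2.6, 2.6]
penB [0.6131 0.1062 0.0081] gap [1.7, 1.7]
{'fov_y': 65.70646984690485, 'cx': 257.9442391690402, 'cy': 186.31808135063466, 'pose': array([[ 2.21368367e-01, -9.32413200e-01, -2.85660060e-01,
         2.11994755e-01],
       [-9.75190205e-01, -2.11757221e-01, -6.45208697e-02,
        -5.93154055e-01],
       [-3.30469843e-04,  2.92855772e-01, -9.56156571e-01,
         3.72420784e-01],
       [ 0.00000000e+00,  0.00000000e+00,  0.00000000e+00,
         1.00000000e+00]])} [ 0.13807527 -0.6095325   0.24226934]
```

```bash
python3 - <<'E'
from h import *
for cam in ['top','side']:
    d=np.load(cam+'d.npy'); c=ctrl.calibration(cam); f=192/np.tan(np.radians(c['fov_y']/2))
    v,u=np.mgrid[:384,:512]; P=np.stack([(u-c['cx'])/f*d,(v-c['cy'])/f*d,d],-1)@np.array(c['pose'])[:3,:3].T+np.array(c['pose'])[:3,3]
    P=P[d>0]; print(cam)
    for x in np.arange(.1,1.0,.1):
        print(round(x,1),[(round(float(y),1),int(1000*np.percentile(q,99))) for y in np.arange(-.7,.7,.1) for q in [P[(abs(P[:,0]-x)<.05)&(abs(P[:,1]-y)<.05),2]] if len(q)>20])
E
```

```text
top
0.1 [(-0.7, -820), (-0.6, -819), (-0.5, -820), (-0.4, -820), (-0.3, -819), (-0.2, 2), (-0.1, 3), (-0.0, 11), (0.1, 3), (0.2, 2), (0.3, -819), (0.4, -819), (0.5, -821), (0.6, -821)]
0.2 [(-0.7, -820), (-0.6, -820), (-0.5, -820), (-0.4, -819), (-0.3, -819), (-0.2, -727), (-0.1, -724), (-0.0, -725), (0.1, -724), (0.2, -727), (0.3, -818), (0.4, -819), (0.5, -819), (0.6, -820)]
0.3 [(-0.7, -818), (-0.6, -820), (-0.5, -819), (-0.4, -820), (-0.3, 3), (-0.2, 9), (-0.1, 3), (-0.0, 4), (0.1, 3), (0.2, 3), (0.3, 3), (0.4, 8), (0.5, 3), (0.6, 3)]
0.4 [(-0.3, 9), (-0.2, 15), (-0.1, 4), (-0.0, 5), (0.1, 49), (0.2, 4), (0.3, 4), (0.4, 31), (0.5, 70), (0.6, 70)]
0.5 [(-0.3, 85), (-0.2, 87), (-0.1, 86), (-0.0, 41), (0.1, 41), (0.2, 41), (0.3, 4), (0.4, 31), (0.5, 75), (0.6, 75)]
0.6 [(-0.3, 86), (-0.2, 87), (-0.1, 87), (-0.0, 85), (0.1, 89), (0.2, 67), (0.3, 41), (0.4, 71), (0.5, 72), (0.6, 67)]
0.7 [(-0.3, 19), (-0.2, 63), (-0.1, 86), (-0.0, 4), (0.1, 81), (0.2, 80), (0.3, 38), (0.4, 71), (0.5, 73), (0.6, 4)]
0.8 [(-0.4, 2), (-0.3, 65), (-0.2, 57), (-0.1, 14), (-0.0, 29), (0.1, 23), (0.2, 4), (0
[... 281 characters left out ...]
-0.1, 0), (-0.0, -1), (0.1, 1)]
0.3 [(-0.1, 3), (-0.0, 4), (0.1, 2), (0.2, 2), (0.3, 3), (0.4, 8), (0.5, 2), (0.6, 2)]
0.4 [(-0.1, 3), (-0.0, 4), (0.1, 48), (0.2, 2), (0.3, 2), (0.4, 30), (0.5, 70), (0.6, 68)]
0.5 [(-0.2, 87), (-0.1, 86), (-0.0, 40), (0.1, 40), (0.2, 40), (0.3, 2), (0.4, 30), (0.5, 73), (0.6, 74)]
0.6 [(-0.2, 86), (-0.1, 86), (-0.0, 85), (0.1, 88), (0.2, 78), (0.3, 39), (0.4, 70), (0.5, 71), (0.6, 67)]
0.7 [(-0.1, 86), (-0.0, 2), (0.1, 80), (0.2, 80), (0.3, 39), (0.4, 70), (0.5, 72), (0.6, 3)]
0.8 [(-0.1, 13), (-0.0, 29), (0.1, 2), (0.2, 2), (0.3, 17), (0.4, 83), (0.5, 60), (0.6, 36)]
0.9 [(-0.1, 4), (-0.0, 19), (0.1, 3), (0.2, 3), (0.3, 19), (0.4, 18), (0.5, 33), (0.6, 35)]
```

View pics/top0.png

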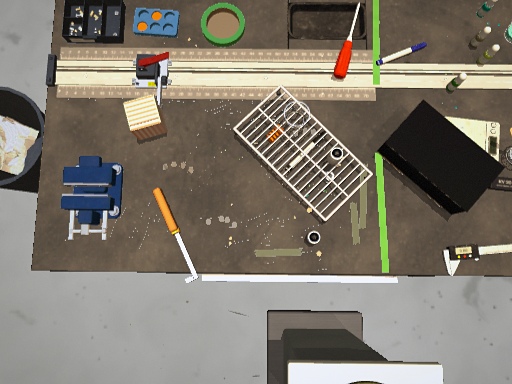

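The bench is clear above 9 cm along the way. I go around by an arc at z = 0.24.

```bash
python3 -m creep '[[[0,0,0],[27.5,-9,0],1],[[0,0,0],[27.5,-9,0],1],[[0,0,0],[27.5,-9,0],1],[[0,0,0],[27.5,-9,0],1],[[0,0,0],[27.5,-9,0],1],[[0,0,0],[46.3,-32.7,0],1],[[0,0,0],[46.3,-32.7,0],1],[[0,0,0],[46.3,-32.7,0],1],[[0,0,0],[46.3,-32.7,0],1],[[0,0,0],[46.3,-32.7,0],1]]' 40
```

```text
clock: 2.15
position: [0.5183, -0.1858, 0.2426]
eef_rot: [[0.975, 0.222, 0.001], [0.222, -0.975, 0.0], [0.001, 0.0, -1.0]]
force: [0.5, -1.2, 0.5]
width: 0.999
gripper_force: 0.0
```

```bash
python3 -m creep '[[[0,0,0],[13.7,-32.1,0],1],[[0,0,0],[13.7,-32.1,0],1],[[0,0,0],[13.7,-32.1,0],1],[[0,0,0],[13.7,-32.1,0],1],[[0,0,0],[13.7,-32.1,0],1],[[0,0,0],[13.7,-32.1,0],1],[[0,0,-12.8],[7.9,-60.5,6],1],[[0,0,-12.8],[7.9,-60.5,6],1],[[0,0,-12.8],[7.9,-60.5,6],1],[[0,0,-12.8],[7.9,-60.5,6],1],[[0,0,-12.8],[7.9,-60.5,6],1],[[0,0,-12.8],[7.9,-60.5,6],1]]'
python3 - <<'E'
from h import *
o=ctrl.get_obs(); print(o['joint_positions'],o['position'])
c=ctrl.calibration('wrist'); p,d=ctrl.read_camera('wrist'); cv2.imwrite('pics/w1.png',p)
for r in ctrl.outline_of('wrist','probe')[:2]+ctrl.outline_of('wrist','probe_grip')[:2]:
    ys,xs=np.nonzero(r['region']); print(r['conf'],r['box'],xs.mean(),ys.mean())
    W=np.array([onz('wrist',x,y,0.02,c)[:2] for x,y in zip(xs,ys)]); m=W.mean(0); w,V=np.linalg.eigh(np.cov((W-m).T)); t=(W-m)@V[:,1]; print(m,np.degrees(np.arctan2(V[1,1],V[0,1])),m+V[:,1]*t.min(),m+V[:,1]*t.max())
E
```

```text
clock: 3.65
position: [0.4571, 0.4235, 0.1816]
eef_rot: [[0.899, 0.438, -0.003], [0.438, -0.899, 0.002], [-0.002, -0.003, -1.0]]
force: [0.7, -0.8, 0.4]
width: 1.0
gripper_force: 0.0
[-0.5115438   0.57791912 -0.45264917  1.58999895  0.27728739  1.0385564
 -2.15921386] [0.45707613 0.42347391 0.18160687]
0.74 [243.9, 116.4, 267.4, 287.0] 260.0232 192.1024
[0.43691002 0.41127694] -155.67325735870014 [0.51014424 0.44438462] [0.32785286 0.36197445]
0.74 [240.6, 120.4, 271.7, 291.4] 260.0342741935484 192.21814516129032
[0.4368043  0.41120789] -155.59659328624946 [0.51004269 0.44443555] [0.32789143 0.36179502]
0.39 [439.2, 67.2, 509.1, 289.7] 484.128882367327 177.38395695769137
[0.57925741 0.15317979] -135.18721865786674 [0.67626497 0.24955545] [0.45945624 0.03415899]
```

View pics/w1.png

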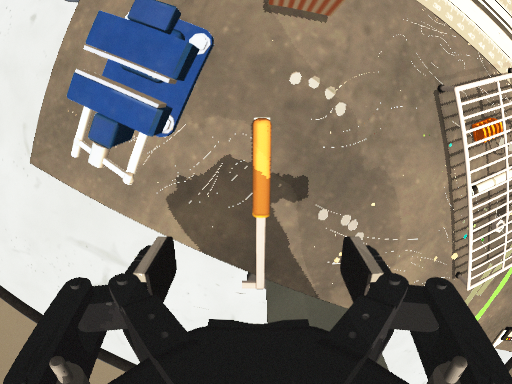

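The wrist picture shows the handle straight between the open fingers, from (262,119) to (261,215), with the hook at (252,285). It needs only about 3 mm of correction, so I descend and grip.

```bash
python3 -m creep '[[[0,0,1],[0.3,0.2,6],1],[[0,0,1],[0.3,0.2,12],1],[[0,0,1],[0.3,0.2,15],1],[[0,0,1],[0.3,0.2,16.5],1],[[0,0,1],[0.3,0.2,16.5],0.1],[[0,0,1],[0.3,0.2,16.5],0],[[0,0,1],[0.3,0.2,16.5],0],[[0,0,1],[0.3,0.2,16.5],0],[[0,0,1],[0.3,0.2,16.5],0],[[0,0,1],[0.3,0.2,16.5],0]]' 60
```

```text
clock: 5.05
position: [0.4648, 0.4197, 0.0188]
eef_rot: [[0.909, 0.416, 0.002], [0.416, -0.909, 0.002], [0.003, -0.001, -1.0]]
force: [-0.5, -1.1, 7.8]
width: 0.196
gripper_force: 60.2
```

```bash
python3 -m creep '[[[0,0,0],[0,0,-4],0],[[0,0,0],[0,0,-9],0],[[0,0,-10],[-1,1,-12],0],[[0,0,-20],[-2,2,-12],0],[[0,0,-30],[-4,3,-12],0],[[0,0,-40],[-5,4,-12],0],[[0,0,-50],[-6,5,-12],0],[[0,0,-60],[-8,6,-12],0],[[0,0,-70],[-9,7,-12],0],[[0,0,-80],[-10,8,-12],0],[[0,0,-90],[-12,9,-12],0],[[0,0,-100],[-13,9.8,-12],0]]'
python3 -m creep '[[[0,0,-10.2],[0,0,0],0],[[0,0,-10.2],[0,0,0],0],[[0,0,-10.2],[0,0,0],0]]'
python3 - <<'E'
from h import *
o=ctrl.get_obs(); print(o['joint_positions'])
for cam in ['side','top']:
    p,d=ctrl.read_camera(cam); cv2.imwrite(f'pics/{cam}2.png',p)
a=cv2.imread('pics/side2.png')[120:345,130:400]; b=cv2.imread('pics/top2.png')[70:295,140:410]
cv2.imwrite('pics/c2.png',cv2.resize(np.hstack([a,b]),(800,333),interpolation=cv2.INTER_AREA))
E
```

```text
clock: 6.55
position: [0.3862, 0.2743, 0.1374]
eef_rot: [[-0.572, 0.82, 0.0], [0.82, 0.572, -0.001], [-0.001, -0.001, -1.0]]
force: [0.1, 0.1, -2.0]
width: 0.191
gripper_force: 59.0
clock: 6.92
position: [0.3869, 0.2755, 0.1373]
eef_rot: [[-0.701, 0.713, 0.0], [0.713, 0.701, 0.0], [0.0, 0.0, -1.0]]
force: [-0.4, 0.3, -1.2]
width: 0.19
gripper_force: 59.0
[ 0.00758159  0.56836497 -1.02545415  2.02422417  0.62692725  0.90176144
 -0.58412094]
```

View pics/c2.png

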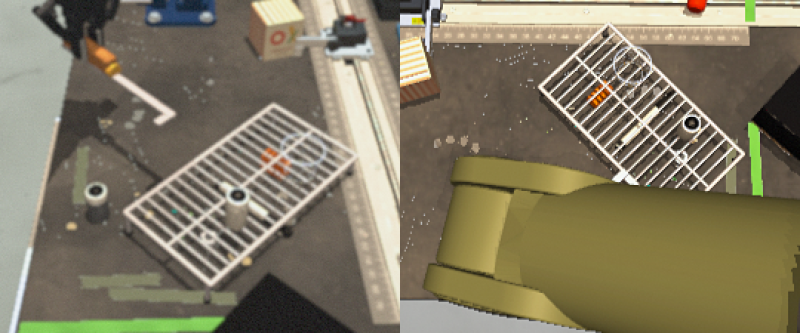

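The probe is held, with the hook ahead at side px about (248,197). I check its pitch and position with the side depth.

```bash
python3 - <<'E'
from h import *
p,d=ctrl.read_camera('side'); c=ctrl.calibration('side'); f=192/np.tan(np.radians(c['fov_y']/2))
v,u=np.mgrid[:384,:512]; P=np.stack([(u-c['cx'])/f*d,(v-c['cy'])/f*d,d],-1)@np.array(c['pose'])[:3,:3].T+np.array(c['pose'])[:3,3]
o=ctrl.get_obs(); X=-o['eef_rot'][:,0]; Y=o['eef_rot'][:,1]*-1
if Y@np.cross([0,0,1],X)<0: Y=-Y
Q=P-o['position']; a=Q@X; b=Q@Y; m=(d>0)&(abs(b)<.035)&(P[...,2]>.095)&(P[...,2]<.16)&(a>.05)&(a<.2)
for lo in np.arange(.05,.19,.01):
    k=m&(a>=lo)&(a<lo+.01)
    if k.sum(): print(round(lo,2),k.sum(),'z',P[k][:,2].mean().round(4),'b',np.round([b[k].min(),b[k].mean(),b[k].max()],4))
print(a[m].max())
E
```

```text
0.05 90 z 0.1333 b [-0.011  -0.0023  0.0075]
0.06 23 z 0.1239 b [-0.0067 -0.0023  0.0035]
0.07 24 z 0.1242 b [-0.0068 -0.0026  0.0023]
0.08 25 z 0.124 b [-0.0071 -0.003   0.0035]
0.09 25 z 0.1238 b [-0.0066 -0.0026  0.0027]
0.1 24 z 0.124 b [-0.0065 -0.0026  0.0034]
0.11 30 z 0.1238 b [-0.0065 -0.0024  0.0038]
0.12 26 z 0.1238 b [-0.0069 -0.0027  0.003 ]
0.13 28 z 0.1243 b [-0.0073 -0.0029  0.0034]
0.14 26 z 0.1243 b [-0.0076 -0.0029  0.0029]
0.15 60 z 0.1246 b [-0.0249 -0.0115  0.0027]
0.16 33 z 0.1229 b [-0.0244 -0.0104  0.0037]
0.1624053254177072
```

```bash
python3 -m creep '[[[0,0,0],[0,0.6,5],0],[[0,0,0],[0,0.6,9],0],[[0,0,0],[0,0.6,11],0],[[0,0,0],[0,0.6,11.5],0],[[0,0,0],[0,0.6,11.5],0]]'
```

```text
clock: 7.7
position: [0.3912, 0.2801, 0.0226]
eef_rot: [[-0.704, 0.71, 0.0], [0.71, 0.704, 0.0], [0.0, 0.0, -1.0]]
force: [0.2, 0.1, -0.6]
width: 0.19
gripper_force: 59.0
```

```bash
python3 -m creep '[[[0,0,0],[-2,0,0.2],0],[[0,0,0],[-4.5,0,0.2],0],[[0,0,0],[-7,0,0.2],0],[[0,0,0],[-9.5,0,0.2],0],[[0,0,0],[-11.3,0,0.2],0],[[0,0,0],[-12,0,0.2],0],[[0,0,0],[-12,0,0.2],0]]'
python3 - <<'E'
from h import *
p,d=ctrl.read_camera('side'); cv2.imwrite('pics/s3.png',cv2.resize(p[140:330,170:390],None,fx=3.5,fy=3.1,interpolation=cv2.INTER_CUBIC))
E
```

```text
clock: 8.57
position: [0.4759, 0.1946, 0.0209]
eef_rot: [[-0.704, 0.711, 0.001], [0.711, 0.704, 0.001], [-0.0, 0.001, -1.0]]
force: [0.1, -0.1, -2.1]
width: 0.199
gripper_force: 59.0
```

View pics/s3.png

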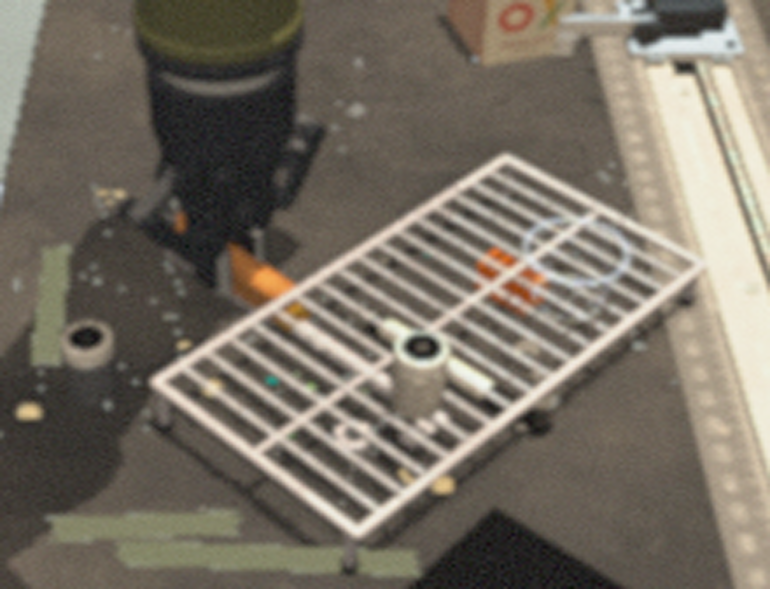

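The hook is under the rack: the toe shows at crop (432,420) and the nut at (352,433). I work out both in the tool axes.

```bash
python3 - <<'E'
from h import *
o=ctrl.get_obs(); X=-o['eef_rot'][:,0]; Y=o['eef_rot'][:,1]
for n,u,v,z in [('toe',432,420,.0075),('nut',352,433,.011),('nut0',323/2.7*3.5-70,405/2.7*3.1-31,.011)]:
    q=onz('side',170+u/3.5,140+v/3.1,z)-o['position']; print(n,(q@X).round(4),(q@Y).round(4))
q=np.array([.5401,.0685,0])-o['position']; print(q@X,q@Y)
E
```

```text
toe 0.1575 -0.0033
nut 0.1368 -0.0412
nut0 0.1361 -0.0429
0.13543568274182566 -0.043276270935509065
```

```bash
python3 -m creep '[[[0,0,0],[-0.5,0,0],0],[[0,0,0],[-0.5,-0.8,0],0],[[0,0,0],[-0.5,-1.6,0],0],[[0,0,0],[-0.5,-2.2,0],0],[[0,0,0],[-0.5,-2.5,0],0],[[0,0,0],[-0.5,-2.5,0],0],[[0,0,0],[0,-2.5,0],0],[[0,0,0],[0.6,-2.5,0],0],[[0,0,0],[1.4,-2.5,0],0],[[0,0,0],[2.2,-2.5,0],0],[[0,0,0],[3,-2.5,0],0]]'
python3 - <<'E'
from h import *
p,d=ctrl.read_camera('side'); cv2.imwrite('pics/s4.png',cv2.resize(p[140:330,170:390],None,fx=3.5,fy=3.1,interpolation=cv2.INTER_CUBIC))
E
```

```text
clock: 10.0
position: [0.4362, 0.1988, 0.0203]
eef_rot: [[-0.704, 0.71, -0.0], [0.71, 0.704, 0.0], [0.0, 0.0, -1.0]]
force: [-0.4, -0.6, -1.9]
width: 0.194
gripper_force: 59.0
```

View pics/s4.png

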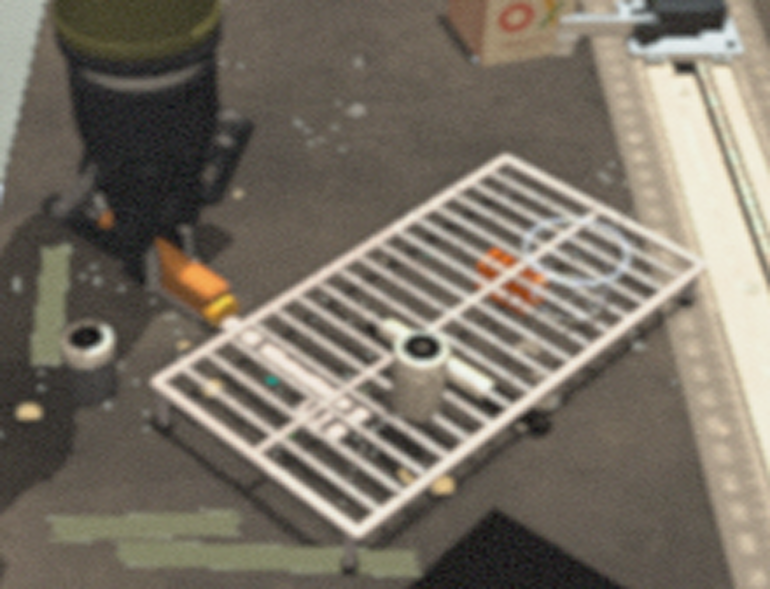

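The nut, at crop (320,405), has moved along inside the hook, with the toe at (340,430). I keep pulling.

```bash
python3 -m creep '[[[0,0,0],[0.8,0,0],0],[[0,0,0],[2,0,0],0],[[0,0,0],[3.3,0,0],0],[[0,0,0],[4.6,0,0],0],[[0,0,0],[5.9,0,0],0],[[0,0,0],[7.2,0,0],0],[[0,0,0],[8.5,0,0],0],[[0,0,0],[9.8,0,0],0],[[0,0,0],[11,0,0],0],[[0,0,0],[11.8,0,0],0],[[0,0,0],[12.3,0,0],0],[[0,0,0],[12.3,0,0],0]]'
python3 - <<'E'
from h import *
p,d=ctrl.read_camera('side'); cv2.imwrite('pics/s5.png',cv2.resize(p[140:330,170:390],None,fx=3.5,fy=3.1,interpolation=cv2.INTER_CUBIC))
for r in ctrl.outline_of('side','nut')[:3]:
    ys,xs=np.nonzero(r['region']); w=onz('side',xs.mean(),ys.mean(),.008); q=w-[.589,.131,0]; print(r['conf'],r['box'],w,q[0]*.7046-q[1]*.7096,q[0]*.7096+q[1]*.7046)
E
```

```text
clock: 11.55
position: [0.35, 0.2857, 0.0203]
eef_rot: [[-0.705, 0.71, -0.0], [0.71, 0.705, 0.0], [0.0, 0.0, -1.0]]
force: [0.1, -0.3, -1.5]
width: 0.195
gripper_force: 59.0
0.56 [211.1, 229.0, 222.6, 244.2] [0.43605398 0.17114147 0.008     ] -0.1362501516758666 -0.08024681186367909
```

View pics/s5.png

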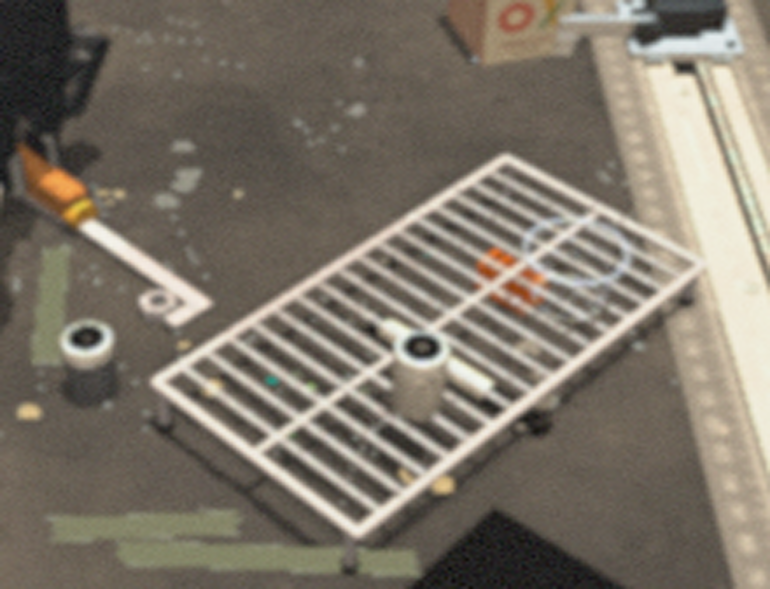

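The nut lies free at (160,302), 55 mm in front of the rack edge; the jar and rack things are in place. I back the hook off the nut slightly, lower, release and rise.

```bash
python3 -m creep '[[[0,0,0],[-0.2,0.2,0],0],[[0,0,0],[-0.3,0.5,0],0],[[0,0,0],[-0.3,0.5,0.1],0],[[0,0,0],[-0.3,0.5,0.1],0],[[0,0,0],[-0.3,0.5,0.1],0.5],[[0,0,0],[-0.3,0.5,0.1],0.6],[[0,0,0],[-0.3,0.5,0.1],0.6],[[0,0,0],[-0.3,0.5,-1],0.6],[[0,0,0],[-0.3,0.5,-4],0.6],[[0,0,0],[-0.3,0.5,-9],0.6],[[0,0,0],[-0.3,0.5,-14],0.6],[[0,0,0],[-0.3,0.5,-14],0.6]]'
python3 - <<'E'
from h import *
p,d=ctrl.read_camera('side'); cv2.imwrite('pics/s6.png',cv2.resize(p[120:330,130:390],None,fx=3,fy=2.8,interpolation=cv2.INTER_CUBIC))
c=ctrl.calibration('side'); f=192/np.tan(np.radians(c['fov_y']/2))
v,u=np.mgrid[:384,:512]; P=np.stack([(u-c['cx'])/f*d,(v-c['cy'])/f*d,d],-1)@np.array(c['pose'])[:3,:3].T+np.array(c['pose'])[:3,3]
for lab in ['nut','probe']:
  for r in ctrl.outline_of('side',lab)[:1]:
    m=r['region']&(d>0); q=P[m]-[.589,.131,0]; x=q[:,0]*.7046-q[:,1]*.7096; print(lab,r['conf'],x.min(),x.max(),np.percentile(P[m][:,2],[5,50,95]))
E
```

```text
clock: 13.15
position: [0.3566, 0.2886, 0.164]
eef_rot: [[-0.704, 0.71, 0.005], [0.71, 0.704, 0.004], [-0.001, 0.006, -1.0]]
force: [1.4, -0.0, 0.0]
width: 0.597
gripper_force: 0.0
nut 0.67 -0.14464402004342916 -0.12698208640010464 [0.00230054 0.01036711 0.01253729]
probe 0.74 -0.125923092235041 -0.09948715737614006 [0.00848743 0.0391544  0.04876172]
```

View pics/s6.png

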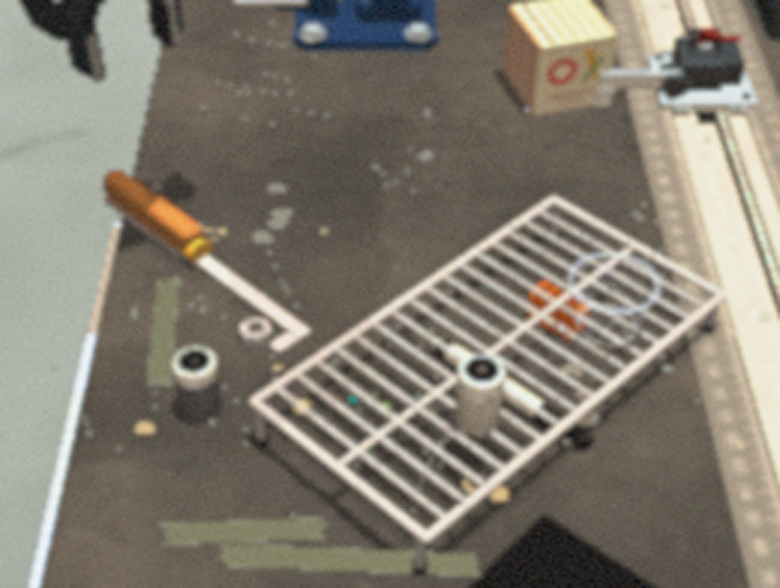

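The probe lies flat on the bench in front of the rack. The nut is free at (256,327), and both jars, the cup, pen and clip are where they stood.

```bash
python3 -c "from plant import ctrl; print(ctrl.close_job())"
```

```text
the job is handed in; nothing more can be done
None
```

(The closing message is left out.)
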